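# Let the small mill balls out of the tipping bowl past a card

## Task

Sort the grinding balls in the blue tipping bowl: take the long yellow card with the wooden grip, lay its lower edge across the two low cheeks of the bowl's open mouth, and press it down to tip the bowl, so that the three small white balls roll out through the narrow gap under the card into the black tray while the card keeps the large ochre ball in the bowl. Then let the bowl come back up and stand the card on its feet on the table, clear of the bowl and its stand.

Things in the scene. Friction and masses are not known exactly. Their poses are not given: they have to be found in the camera images.
- card: Long card: yellow blade 200 mm long (its y), 6 mm thick (x), with a wooden grip strip on top, 14 mm thick, 54 to 82 mm above its lower edge. A wooden foot at each end (44 mm in x, 14 in y, 12 high, flush with the lower edge) makes it stand by itself. 130 to 210 g. Origin: middle of the lower edge; z up; alike both ways round. The 95 mm red card of this form is too short for the bowl.
- bowl: Blue U-shaped bowl hinged on a stand fixed to the table. Origin: on the hinge, at the middle of its flat floor, 85 mm above the table; x along the floor to the open mouth, y along the hinge, z up from the floor. Inside 130 mm wide, back wall round (radius 65 mm), walls 60 mm high, mouth edge at x = 115 mm. A spring holds it leaning 5 degrees back; stand posts at x = 0, y = +-83 mm, 94 mm high.
- mouth (a point): Where the card goes, on the bowl (same axes): midway between the tops of the two low cheeks, 4 mm thick, 30 mm above the floor, 130 mm apart, that run along x from 38 mm behind to 37 mm ahead of it. A card across both leaves a 30 mm gap. Pressed down here by 4 to 7 N the mouth sinks about 38 mm, to a stop 23 degrees below level; let go, it springs back slowly.
- tray (a point): Centre of the floor of the black catch tray, which is fixed to the bowl's stand below the mouth, 143.5 mm in front of the hinge and 7 mm above the table. x points away from the bowl. Inside 135 mm (x) by 180 mm (y); walls 45 mm above the table, 24 mm on the side under the bowl.
- small_ball_1: A glazed white porcelain grinding ball, 20 mm in diameter, 13 g; it rolls freely. Origin at its centre. Starts at the back of the bowl.
- small_ball_2: A glazed white porcelain grinding ball, 20 mm in diameter, 13 g; it rolls freely. Origin at its centre. Starts at the back of the bowl.
- small_ball_3: A glazed white porcelain grinding ball, 20 mm in diameter, 13 g; it rolls freely. Origin at its centre. Starts at the back of the bowl.
- large_ball: An ochre-brown porcelain grinding ball, 50 mm in diameter, 150 g; it rolls freely. Origin at its centre. Starts lying in the bowl and must stay there.

How it is judged (in metres and radians):
On the way:
1. the bowl is tipped by the held card lying across its mouth (angle between bowl's own z axis and vertical above 0.18 rad and contact force between card and bowl above 0.3 N and contact force between the fingers and card above 1 N and x of card in the frame of bowl between 0.03 and 0.125 m and angle between the y axis of card and the y axis of bowl, either way round below 0.35 rad), for 0.2 s.
At the end, for the whole second after the job is handed in: All three small balls lie in the black tray, the large ball in the bowl, the bowl is back up (within 0.15 rad of level), and the card stands at rest on the table on its feet (upright within 0.17 rad), its middle over 100 mm from the bowl's hinge centre (x of small_ball_1 in the frame of tray between -0.07 and 0.07 m and y of small_ball_1 in the frame of tray between -0.092 and 0.092 m and height (world z) of each of small_ball_1, small_ball_2, small_ball_3 below 0.04 m and x of small_ball_2 in the frame of tray between -0.07 and 0.07 m and y of small_ball_2 in the frame of tray between -0.092 and 0.092 m and x of small_ball_3 in the frame of tray between -0.07 and 0.07 m and y of small_ball_3 in the frame of tray between -0.092 and 0.092 m and x of large_ball in the frame of bowl between -0.07 and 0.11 m and y of large_ball in the frame of bowl between -0.07 and 0.07 m and z of large_ball in the frame of bowl between 0.01 and 0.05 m and angle between bowl's own z axis and vertical below 0.15 rad and height (world z) of card between -0.01 and 0.01 m and angle between card's own z axis and vertical below 0.17 rad and horizontal distance between card and bowl above 0.1 m and linear speed of card below 0.02 m/s); the robot touches nothing.
It fails at once if the large ball leaves the bowl (not (x of large_ball in the frame of bowl between -0.09 and 0.13 m and z of large_ball in the frame of bowl between -0.01 and 0.08 m)).
It also fails if it takes over 54 s, if anything falls off the work surface, if the arm or the gripper's body presses on something with over 40 N, if the wrist force passes 120 N, or if a joint passes its speed limit or range.

## Robot

A 6-joint arm with a two-finger parallel gripper is mounted at the origin on the work surface. World frame = base frame: x ahead of the robot, y to its left, z up, the work surface at z = 0. Lengths are in m, angles in degrees, forces in N, time in s.
With the tool pointing down it reaches from about 0.35 to 0.875 m from the base axis. Payload 4.2 kg.
Tool frame: the origin (TCP) lies on the centre line of the jaws, within the pads' length; the fingertips stand tip_reach ahead of it and the grasp point (between the pads) is the TCP (tip_reach is the distance from the TCP to the fingertips, in m); z points along the fingers, y is the line along which they close (so a half turn about z gives the same grasp; the last joint's range is limited). The gripper opens to 87 mm and grips with 3 to 60 N. Pads are 19 mm wide; open, the fingers measure 117 mm over their backs; the gripper's body (75 mm by 190 mm) begins 51 mm behind the grasp point.
Start: joints at [81.108, 22.042, 0.453, 0, -68.411, -14.817], TCP at [0.251, 0.572, 0.242] pointing down, gripper open.
Joint ranges: [-179.83, 179.83], [-69.29, 118.12], [-61.27, 80.66], [-181.25, 117.63], [-171.15, -9.14], [-177.46, 177.46]. Speed limits (degrees/s): [159.86, 159.86, 180, 180, 180, 180].

## Interface

Orientations are given as a 3x3 rotation matrix whose columns are the frame's x, y, z axes.
In Python, from station import sense, capture, finish_job, tip_reach gives the robot as it stands.
- The arm moves only by the tool arm_command, never from a script. Its argument "deltas" is a list of rows, each a list of 7 numbers: the turn, a rotation vector about the tool's x, y, z in rad, then the shift along the tool's x, y, z in cm, then the closure, from -1 (fully open) to 1 (shut), so that 0 is half open. In form: [[rx, ry, rz, dx, dy, dz, hand], ...]. A call has 1 to 8 rows; each row is the pose to reach, as a shift and turn from the pose commanded when the call began, along the tool's axes at that moment; what a row does not reach only later rows make up. A row lasts 1/12 s, in which the tool goes at most 41.7 mm and 7.16 degrees, less where a joint would pass 70% of its speed; a pose out of reach is approached as far as the arm can. A call with a gripper value outside its range is refused whole. The fingers move at their own pace and stop on an object; the grip force is fixed at half the most. Time passes only in rows, so rows that repeat a pose let the fingers close. It gives the time, the measured TCP pose, the force, the opening and the grip force at its end, in the units of the state.
- sense(): the state, without advancing time (a new reading comes with each control period).
- capture(name): name is "scene" or "top" or "wrist"; returns a dict with "pixels" (400x640x3 uint8, blue, green, red), "fovy" (degrees; the focal length in pixels is half the picture's height over the tangent of half this angle, whatever the lens; pixels are square), "cx", "cy" (the principal point, pixels), "rvec" (rotation vector, rad) and "tvec" (3), from world to camera coordinates, as OpenCV has them. Camera axes: x right, y down, z forward; pixel columns grow to the right and rows downward; lengths in m; the calibration is good to about 2 mm. The wrist camera is an equidistant fisheye: a pixel r from the principal point sees the ray r / f radians off the axis. A picture is of the moment at which its call begins. There is no depth.
- finish_job(): hands the job in; it is judged then, once.
The state is a dict: "time_s": time; "joints": joint angles; "joint_velocities": joint speeds; "effort": joint torques, N m; "tcp_pos": TCP position; "ee_rot": TCP orientation; "wrist_force": force on the tool from outside, world axes, zero at the start; "moment": the same for the moment, N m; "gripper_width": opening from 0.0 (shut) to 1.0 (fully open); "gripper_force": force on a finger pad.
Only numpy, scipy, OpenCV 4.12 (cv2) and the standard library are available. Lean on these libraries where they do the work, as an engineer would, in place of code of your own. Each camera call takes 0.05 s, during which the arm holds its last target. There are 200 camera calls.

## Working session

There is one attempt and no reset: what is moved stays moved. The work goes in short steps, Python scripts to look and compute and a tool call to move; the robot and the scene stay as the last step left them, time stands still between calls to the robot, and variables do not carry over. Pictures are saved under pics/ and viewed, at most 10 in all, crops included, and the job is handed in when it is done.

Besides the shell and the picture viewer there is one more tool, called in YAML: its name, and indented under it one key for each argument. arm_command: Moves the arm, as the interface text tells. Its arguments: {"type":"object","properties":{"deltas":{"type":"array"}},"required":["deltas"]}

```bash
ls; mkdir -p pics
cat > h.py <<'E'
import numpy as np, cv2
from station import *
def cam(n,save=None):
    c=capture(n)
    if save: cv2.imwrite('pics/'+save,c['pixels'])
    return c
def ray(c,u,v,z):
    f=200/np.tan(np.radians(c['fovy'])/2); R=cv2.Rodrigues(np.array(c['rvec'],float))[0]; t=np.array(c['tvec'],float).ravel()
    d=R.T@np.array([(u-c['cx'])/f,(v-c['cy'])/f,1]); o=-R.T@t
    return o+d*(z-o[2])/d[2]
def proj(c,P):
    f=200/np.tan(np.radians(c['fovy'])/2); R=cv2.Rodrigues(np.array(c['rvec'],float))[0]; t=np.array(c['tvec'],float).ravel()
    q=(R@np.atleast_2d(P).T).T+t
    return q[:,:2]/q[:,2:]*f+[c['cx'],c['cy']]
E
python3 - <<'E'
from h import *
a=cam('top','top.png');b=cam('scene','scene.png')
import pickle;pickle.dump((a,b),open('c0.pkl','wb'))
for c in(a,b):
  R=cv2.Rodrigues(np.array(c['rvec'],float))[0];print(c['fovy'],-R.T@np.array(c['tvec']).ravel())
s=sense();print(s['time_s'],s['ee_rot'],s['tcp_pos'],tip_reach)
E
```

```text
pics
56.407496335983886 [ 0.48173243 -0.02531834  0.87168825]
48.25331464402069 [ 1.34983495 -0.22568593  0.89131913]
0.1 [[ 9.15521133e-01 -4.02269252e-01 -7.09763069e-04]
 [-4.02269870e-01 -9.15519320e-01 -1.82407397e-03]
 [ 8.39670703e-05  1.95549456e-03 -9.99998084e-01]] [0.25109429 0.57179262 0.24058076] 0.019
```

View pics/top.png

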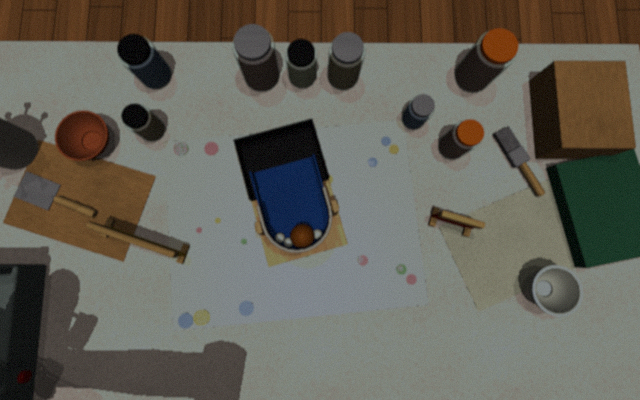

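View pics/scene.png

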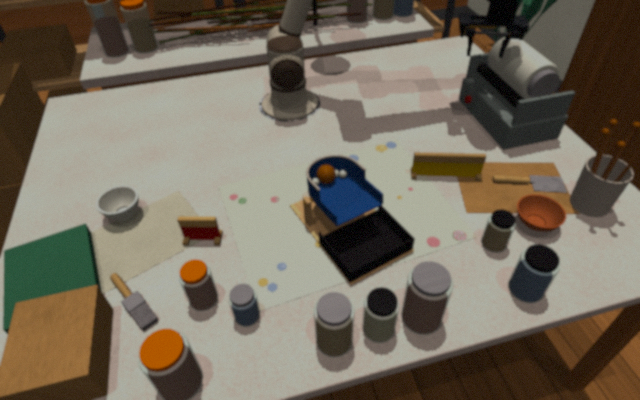

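Card is at about (90–187, 222–255) in top, bowl mouth facing away from the robot (~(290,190)). Enlarging both.

Run:
```python
import pickle,cv2,numpy as np
a,b=pickle.load(open('c0.pkl','rb'))
g=lambda p:cv2.convertScaleAbs(p,alpha=1.7,beta=10)
r=lambda p,k:cv2.resize(g(p),None,fx=k,fy=k,interpolation=cv2.INTER_CUBIC)
A=r(a['pixels'][110:280,220:360],3.5)  #490x595
B=r(a['pixels'][200:275,75:205],2.3) # 299x172
B2=r(b['pixels'][140:220,395:500],2.9) #304
C=np.zeros((600,800,3),np.uint8)
C[:A.shape[0],:A.shape[1]]=A
C[:B.shape[0],495:495+B.shape[1]]=B
C[200:200+B2.shape[0],495:495+min(B2.shape[1],305)]=B2[:,:305]
cv2.imwrite('pics/crop.png',C)
```

```text
(no output)
```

View pics/crop.png

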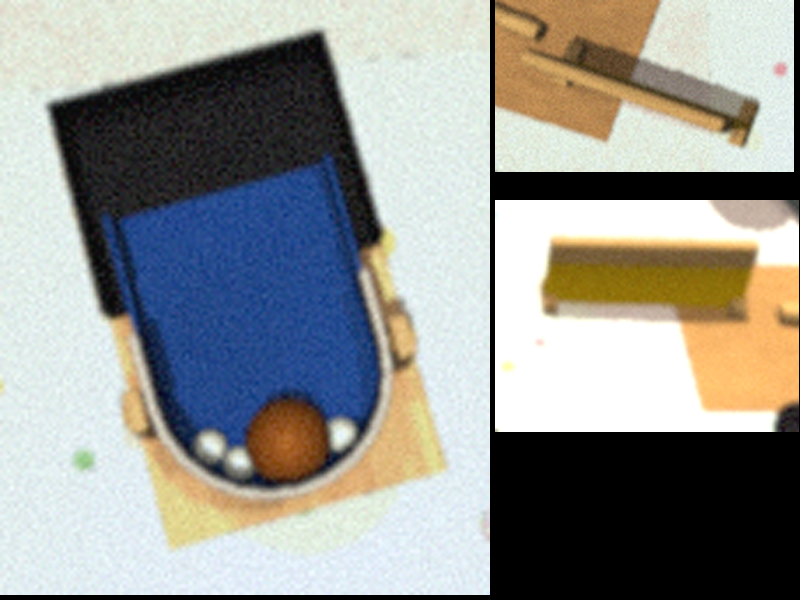

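Crop shows tray corners, the two posts at crop (138,412) and (402,337), grip ends at (523,57) and (722,124), and feet at (745,122) and (572,62). Fitting poses.

```bash
cat > fit.py <<'E'
from h import *
import pickle
from scipy.optimize import least_squares
a,b=pickle.load(open('c0.pkl','rb'))
A=lambda u,v:(220+u/3.5,110+v/3.5)
B=lambda u,v:(75+(u-495)/2.3,200+v/2.3)
S=lambda u,v:(395+(u-495)/2.9,140+(v-200)/2.9)
r=lambda c,p,z:ray(c,*p,z)
for n,p,z in [('tFL',A(50,103),.045),('tFR',A(322,33),.045),('postL',A(138,412),.094),('postR',A(402,337),.094),('g1',B(525,58),.082),('g2',B(724,124),.082),('f1',B(573,62),.012),('f2',B(745,122),.012)]: print(n,r(a,p,z).round(4))
for n,p,z in [('s1',S(553,238),.082),('s2',S(757,243),.082),('sb1',S(552,308),0),('sb2',S(738,315),0)]: print(n,r(b,p,z).round(4))
# bowl fit: x,y,yaw from tray corners + posts
P=np.array([[.213,.092,.045],[.213,-.092,.045],[0,.083,.094],[0,-.083,.094]])
px=np.array([A(50,103),A(322,33),A(138,412),A(402,337)])
def W(q,P):
    c,s=np.cos(q[2]),np.sin(q[2]);return np.c_[q[0]+c*P[:,0]-s*P[:,1],q[1]+s*P[:,0]+c*P[:,1],P[:,2]]
f=least_squares(lambda q:(proj(a,W(q,P))-px).ravel(),[.5,0,0.2]);print('bowl',f.x,np.degrees(f.x[2]),f.fun.round(1))
q=f.x
m=.078; print('mouth',W(q,np.array([[np.cos(np.radians(5))*m-np.sin(np.radians(5))*.03,0,.085+.0068+.0299]])))
E
python3 fit.py
```

```text
tFL [0.7323 0.154  0.045 ]
tFR [ 0.7807 -0.0235  0.045 ]
postL [0.528 0.085 0.094]
postR [ 0.5734 -0.0723  0.094 ]
g1 [0.5329 0.448  0.082 ]
g2 [0.4735 0.2626 0.082 ]
f1 [0.5336 0.4418 0.012 ]
f2 [0.4748 0.2675 0.012 ]
s1 [0.4732 0.265  0.082 ]
s2 [0.5363 0.4493 0.082 ]
sb1 [0.4863 0.2692 0.    ]
sb2 [ 0.5485  0.4426 -0.    ]
bowl [0.55109442 0.00665013 0.27676122] 15.85724994402161 [ 0.3  0.6  0.1 -0.2 -0.7 -0.2  0.4 -0.2]
mouth [[0.62332547 0.02716744 0.1217    ]]
```

```bash
cat > go.py <<'E'
import sys,numpy as np
from station import sense
from scipy.spatial.transform import Rotation as R
x,y,z,yaw=map(float,sys.argv[1:5])   # yaw = direction of tool y, deg
s=sense();M=np.array(s['ee_rot'])
a=np.radians(yaw);Y=np.array([np.cos(a),np.sin(a),0]);Z=np.array([0,0,-1.]);T=np.c_[np.cross(Y,Z),Y,Z]
print('rot',R.from_matrix(M.T@T).as_rotvec().round(3),'cm',(100*M.T@(np.array([x,y,z])-s['tcp_pos'])).round(2))
print('t',s['time_s'],'tcp',np.round(s['tcp_pos'],4),'F',np.round(s['wrist_force'],2),'w',s['gripper_width'],s['gripper_force'],'J',np.round(s['joints'],1))
E
python3 go.py .504 .355 .15 161.9
```

```text
rot [ 0.002 -0.002  1.473] cm [31.87  9.66  9.08]
t 0.1 tcp [0.2511 0.5718 0.2406] F [ 0.54 -0.44  0.81] w 1.0006252549941814 0.0 J [ 81.1  22.1   0.4  -0.  -68.4 -14.8]
```

arm_command:
  deltas:
    - [0,0,0.12,4,1.2,0,-1]
    - [0,0,0.24,8,2.4,0,-1]
    - [0,0,0.36,12,3.6,0,-1]
    - [0,0,0.48,16,4.8,0,-1]
    - [0,0,0.6,20,6,0.5,-1]
    - [0,0,0.72,24,7.3,1,-1]
    - [0,0,0.84,28,8.5,2,-1]
    - [0,0,0.96,31.9,9.7,4,-1]

```text
time_s: 0.77
tcp_pos: [0.5021, 0.3579, 0.2057]
ee_rot: [[0.19, -0.982, 0.003], [-0.982, -0.19, 0.003], [-0.002, -0.003, -1.0]]
wrist_force: [1.1, 1.3, 0.5]
gripper_width: 0.997
gripper_force: 0.0
```

```bash
python3 go.py .504 .355 .15 161.9
```

```text
rot [-0.003  0.003  0.507] cm [ 0.33 -0.11  5.57]
t 0.7667 tcp [0.5021 0.3579 0.2057] F [1.15 1.3  0.48] w 0.9974842937977146 0.0 J [ 50.5  22.6  -4.    0.  -63.2 -39.6]
```

arm_command:
  deltas:
    - [0,0,0.1,0.2,0,1.2,-1]
    - [0,0,0.22,0.3,-0.1,2.5,-1]
    - [0,0,0.34,0.3,-0.1,4,-1]
    - [0,0,0.45,0.3,-0.1,5,-1]
    - [0,0,0.507,0.3,-0.1,5.6,-1]
    - [0,0,0.507,0.3,-0.1,5.6,-1]

```text
time_s: 1.27
tcp_pos: [0.5006, 0.3552, 0.1459]
ee_rot: [[-0.307, -0.952, -0.004], [-0.952, 0.307, -0.003], [0.004, 0.002, -1.0]]
wrist_force: [0.0, -1.1, -0.8]
gripper_width: 1.002
gripper_force: 0.0
```

```bash
python3 go.py .504 .355 .068 161.9
python3 - <<'E'
from h import *
c=cam('wrist','w.png')
E
```

```text
rot [ 0.002 -0.004  0.004] cm [-0.12 -0.35  7.79]
t 1.2667 tcp [0.5006 0.3552 0.1459] F [ 0.04 -1.1  -0.8 ] w 1.0018079640061957 0.0 J [ 50.4  25.7  -8.4  -0.  -56.2 -68.3]
```

View pics/w.png

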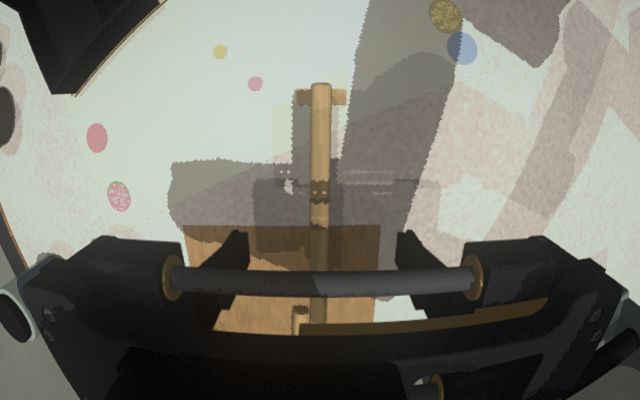

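The wrist view shows the grip centred between the jaws (column 320) and aligned with them; I descend and close.

arm_command:
  deltas:
    - [0,0,0,-0.1,-0.1,2,-1]
    - [0,0,0,-0.1,-0.3,4,-1]
    - [0,0,0,-0.1,-0.3,6,-1]
    - [0,0,0,-0.1,-0.3,7,-1]
    - [0,0,0,-0.1,-0.3,7.6,-1]
    - [0,0,0,-0.1,-0.3,7.6,0]
    - [0,0,0,-0.1,-0.3,7.6,1]
    - [0,0,0,-0.1,-0.3,7.6,1]

```text
time_s: 1.98
tcp_pos: [0.5054, 0.357, 0.0737]
ee_rot: [[-0.304, -0.953, 0.002], [-0.953, 0.304, 0.002], [-0.002, -0.001, -1.0]]
wrist_force: [0.4, 0.2, -0.4]
gripper_width: 0.852
gripper_force: 0.0
```

arm_command:
  deltas:
    - [0,0,0,0,0,0,1]
    - [0,0,0,0,0,0,1]
    - [0,0,0,0,0,0,1]
    - [0,0,0,0,0,0,1]
    - [0,0,0,0,0,0,1]

```text
time_s: 2.4
tcp_pos: [0.5047, 0.3563, 0.0725]
ee_rot: [[-0.305, -0.952, 0.0], [-0.952, 0.305, 0.0], [-0.0, -0.0, -1.0]]
wrist_force: [-0.3, -0.3, 0.9]
gripper_width: 0.478
gripper_force: 0.0
```

```bash
python3 go.py .62 .20 .25 195.86
```

```text
rot [-0.     0.    -0.587] cm [ 11.36 -15.75 -17.75]
t 2.4 tcp [0.5047 0.3563 0.0725] F [-0.25 -0.26  0.91] w 0.47811549301065065 0.0 J [ 50.2  30.6 -12.3   0.  -47.1 -68. ]
```

Fingers are slow; still closing. A bit lower too.

arm_command:
  deltas:
    - [0,0,0,0,0,0.4,1]
    - [0,0,0,0,0,0.4,1]
    - [0,0,0,0,0,0.4,1]
    - [0,0,0,0,0,0.4,1]
    - [0,0,0,0,0,0.4,1]
    - [0,0,0,0,0,0.4,1]
    - [0,0,0,0,0,0.4,1]
    - [0,0,0,0,0,0.4,1]

```text
time_s: 3.07
tcp_pos: [0.5045, 0.3561, 0.068]
ee_rot: [[-0.305, -0.952, -0.0], [-0.952, 0.305, -0.0], [0.0, 0.0, -1.0]]
wrist_force: [0.0, -0.2, -1.1]
gripper_width: 0.16
gripper_force: 29.8
```

```bash
python3 go.py .50 .356 .25 161.9
```

```text
rot [ 0.    -0.     0.006] cm [  0.16   0.43 -18.19]
t 3.0667 tcp [0.5045 0.3561 0.068 ] F [ 0.03 -0.16 -1.13] w 0.1601227913798346 29.814706096658483 J [ 50.2  30.9 -12.5  -0.  -46.6 -68. ]
```

arm_command:
  deltas:
    - [0,0,0,0,0,-1,1]
    - [0,0,0,0,0,-3,1]
    - [0,0,0,0,0,-5.5,1]
    - [0,0,0,0,0,-8.5,1]
    - [0,0,0,0,0,-11,1]
    - [0,0,0,0,0,-13,1]
    - [0,0,0,0,0,-14,1]
    - [0,0,0,0,0,-14,1]

```text
time_s: 3.73
tcp_pos: [0.5056, 0.3571, 0.2118]
ee_rot: [[-0.305, -0.952, 0.005], [-0.952, 0.305, 0.004], [-0.006, -0.003, -1.0]]
wrist_force: [0.4, 0.2, -1.7]
gripper_width: 0.157
gripper_force: 29.8
```

```bash
python3 go.py .6233 .0272 .21 195.86
```

```text
rot [-0.005  0.005 -0.586] cm [ 27.84 -21.26   0.08]
t 3.7333 tcp [0.5056 0.3571 0.2118] F [ 0.44  0.22 -1.66] w 0.15660910600637182 29.814733474049717 J [ 50.2  22.5  -3.2   0.  -63.9 -68. ]
```

arm_command:
  deltas:
    - [0,0,-0.05,1.5,-1,-0.8,1]
    - [0,0,-0.11,4.5,-3.3,-2,-0.0]
    - [0,0,-0.2,8,-6,-2.5,1]
    - [0,0,-0.29,12,-9,-2.5,1]
    - [0,0,-0.38,16,-12,-2.5,1]
    - [0,0,-0.46,20,-15,-2.5,1]
    - [0,0,-0.53,23.5,-18,-2.5,1]
    - [0,0,-0.586,26,-20,-2.5,1]

```text
time_s: 4.4
tcp_pos: [0.6075, 0.0666, 0.2322]
ee_rot: [[0.276, -0.961, -0.002], [-0.961, -0.276, -0.0], [-0.0, 0.002, -1.0]]
wrist_force: [0.3, 1.0, 0.4]
gripper_width: 0.009
gripper_force: 0.0
```

My second row carried a wrong hand value (0, half open), which released the card. Looking for where it landed.

Run:
```python
from h import *
import pickle
a=cam('top');b=cam('scene');pickle.dump((a,b),open('c1.pkl','wb'))
g=lambda p,k:cv2.resize(cv2.convertScaleAbs(p,alpha=1.6,beta=10),None,fx=k,fy=k,interpolation=cv2.INTER_CUBIC)
A=g(a['pixels'][110:290,0:360],800/360)[:320]
B=g(b['pixels'][100:240,280:640],800/360)[:280]
C=np.zeros((600,800,3),np.uint8);C[:A.shape[0],:A.shape[1]]=A;C[320:320+B.shape[0],:B.shape[1]]=B
cv2.imwrite('pics/drop.png',C)
```

```text
(no output)
```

View pics/drop.png

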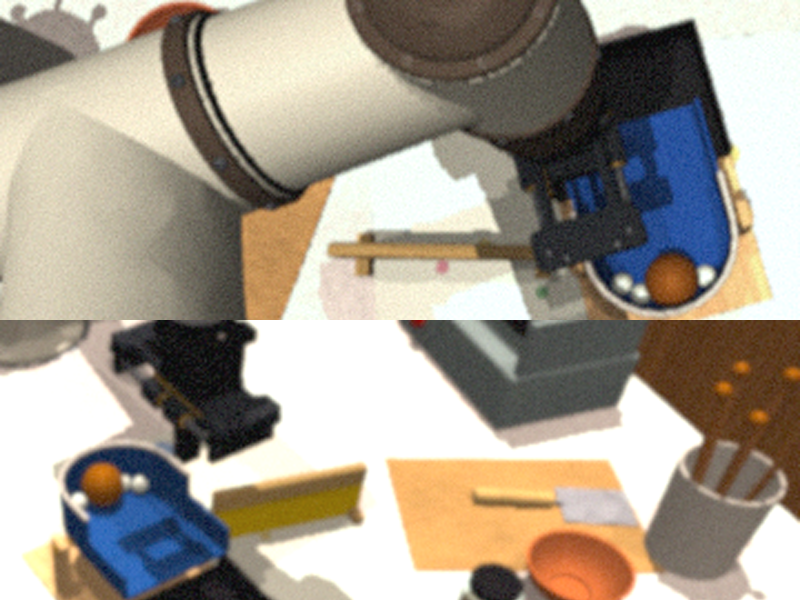

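Luckily the card still stands upright beside the bowl: grip left end at (328,248) in the top half, grip ends at (215,492) and (365,467) in the scene half.

```bash
python3 - <<'E'
from h import *
import pickle
a,b=pickle.load(open('c1.pkl','rb'));k=360/800
T=lambda u,v,z:ray(a,u*k,110+v*k,z).round(4)
S=lambda u,v,z:ray(b,280+u*k,100+(v-320)*k,z).round(4)
print(T(330,248,.082),T(470,252,.082),T(367,253,.012))
print(S(215,492,.082),S(365,467,.082),S(358,518,0),S(222,540,0))
E
python3 go.py .6075 .0666 .26 195.86
```

```text
[0.541  0.3213 0.082 ] [0.5375 0.1881 0.082 ] [0.5411 0.3135 0.012 ]
[0.5377 0.127  0.082 ] [0.5474 0.3186 0.082 ] [0.5536 0.3209 0.    ] [ 0.5417  0.1404 -0.    ]
rot [ 0.003 -0.001 -0.007] cm [-0.33  0.01 -2.84]
t 4.5 tcp [0.6084 0.0634 0.2316] F [ 0.08  0.04 -0.17] w 0.00582395737286419 0.0 J [ 21.1  21.2  -2.3   0.  -66.7  -5.6]
```

```bash
python3 go.py .54 .222 .15 178.4
```

```text
rot [ 0.003 -0.001  0.298] cm [-17.12   2.34   8.16]
t 4.5 tcp [0.6084 0.0634 0.2316] F [ 0.08  0.04 -0.17] w 0.00582395737286419 0.0 J [ 21.1  21.2  -2.3   0.  -66.7  -5.6]
```

arm_command:
  deltas:
    - [0,0,0.05,-3,0.4,0,-1]
    - [0,0,0.1,-6,0.8,0,-1]
    - [0,0,0.16,-9.5,1.2,0,-1]
    - [0,0,0.22,-13,1.7,0.5,-1]
    - [0,0,0.27,-16,2.2,2,-1]
    - [0,0,0.298,-17.1,2.3,4,-1]
    - [0,0,0.298,-17.1,2.3,6,-1]
    - [0,0,0.298,-17.1,2.3,7,-1]

```text
time_s: 5.17
tcp_pos: [0.5366, 0.2273, 0.1598]
ee_rot: [[-0.02, -1.0, -0.005], [-1.0, 0.02, -0.003], [0.003, 0.005, -1.0]]
wrist_force: [-0.2, -0.3, 0.1]
gripper_width: 0.528
gripper_force: 0.0
```

arm_command:
  deltas:
    - [0,0,0,0,0,0,-1]
    - [0,0,0,0,0,0,-1]
    - [0,0,0,0,0,0,-1]
    - [0,0,0,0,0,0,-1]
    - [0,0,0,0,0,0,-1]
    - [0,0,0,0,0,0,-1]

```text
time_s: 5.67
tcp_pos: [0.5394, 0.2268, 0.1642]
ee_rot: [[-0.023, -1.0, 0.001], [-1.0, 0.023, 0.001], [-0.001, -0.001, -1.0]]
wrist_force: [-0.3, 0.5, -0.4]
gripper_width: 0.958
gripper_force: 0.0
```

```bash
python3 go.py .54 .222 .068 178.4; python3 -c "
from h import *
cam('wrist','w2.png')"
```

```text
rot [-0.001  0.001  0.005] cm [ 0.49 -0.06  9.62]
t 5.6667 tcp [0.5394 0.2268 0.1642] F [-0.35  0.51 -0.4 ] w 0.9581902920015544 0.0 J [ 38.7  21.9 -11.6   0.  -56.4 -40. ]
```

View pics/w2.png

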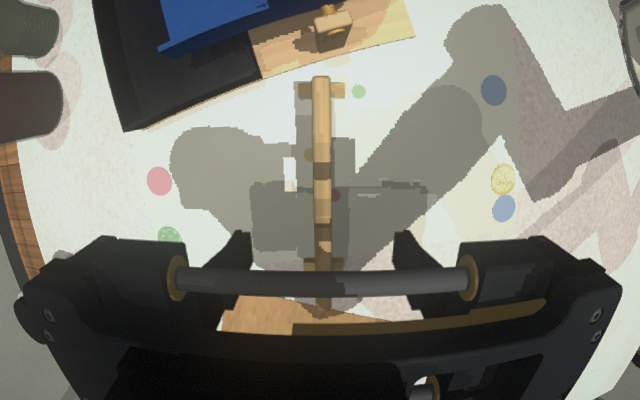

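Grip is at columns 320–322, between the jaws and aligned.

arm_command:
  deltas:
    - [0,0,0,0.3,0,2.5,-1]
    - [0,0,0,0.5,0,5,-1]
    - [0,0,0,0.5,0,7.5,-1]
    - [0,0,0,0.5,0,9,-1]
    - [0,0,0,0.5,0,9.6,-1]
    - [0,0,0,0.5,0,9.6,1]
    - [0,0,0,0.5,0,9.6,1]
    - [0,0,0,0.5,0,9.6,1]

```text
time_s: 6.38
tcp_pos: [0.5398, 0.2225, 0.0688]
ee_rot: [[-0.022, -1.0, 0.002], [-1.0, 0.022, 0.002], [-0.002, -0.002, -1.0]]
wrist_force: [0.9, -0.1, 0.1]
gripper_width: 0.855
gripper_force: 0.0
```

arm_command:
  deltas:
    - [0,0,0,0,0,0,1]
    - [0,0,0,0,0,0,1]
    - [0,0,0,0,0,0,1]
    - [0,0,0,0,0,0,1]
    - [0,0,0,0,0,0,1]
    - [0,0,0,0,0,0,1]
    - [0,0,0,0,0,0,1]
    - [0,0,0,0,0,0,1]

```text
time_s: 7.05
tcp_pos: [0.5389, 0.2219, 0.0673]
ee_rot: [[-0.022, -1.0, 0.0], [-1.0, 0.022, -0.0], [0.0, -0.0, -1.0]]
wrist_force: [0.8, 0.2, -0.1]
gripper_width: 0.246
gripper_force: 0.0
```

arm_command:
  deltas:
    - [0,0,0,0,0,0,1]
    - [0,0,0,0,0,0,1]
    - [0,0,0,0,0,0,1]
    - [0,0,0,0,0,0,1]

```text
time_s: 7.38
tcp_pos: [0.5388, 0.2219, 0.0672]
ee_rot: [[-0.022, -1.0, -0.0], [-1.0, 0.022, -0.0], [0.0, 0.0, -1.0]]
wrist_force: [0.6, -0.1, -0.6]
gripper_width: 0.157
gripper_force: 30.0
```

Gripped. Lift 17 cm with the hand shut (1) in every row.

arm_command:
  deltas:
    - [0,0,0,0,0,-1,1]
    - [0,0,0,0,0,-3,1]
    - [0,0,0,0,0,-6,1]
    - [0,0,0,0,0,-9,1]
    - [0,0,0,0,0,-12,1]
    - [0,0,0,0,0,-15,1]
    - [0,0,0,0,0,-17,1]
    - [0,0,0,0,0,-17,1]

```text
time_s: 8.05
tcp_pos: [0.5409, 0.2229, 0.2435]
ee_rot: [[-0.021, -1.0, 0.01], [-1.0, 0.021, 0.005], [-0.006, -0.009, -1.0]]
wrist_force: [1.0, 0.7, -0.3]
gripper_width: 0.157
gripper_force: 30.0
```

```bash
python3 go.py .6233 .0272 .235 195.86
```

```text
rot [-0.01   0.004 -0.298] cm [19.4  -8.64  0.83]
t 8.05 tcp [0.5409 0.2229 0.2435] F [ 1.05  0.69 -0.3 ] w 0.15701093840528318 29.950925186276436 J [ 38.3  17.8  -5.7   0.1 -65.9 -39.6]
```

arm_command:
  deltas:
    - [0,0,-0.02,1,-0.5,0,1]
    - [0,0,-0.06,4,-1.7,0,1]
    - [0,0,-0.11,7,-3.1,0,1]
    - [0,0,-0.16,10.5,-4.6,0,1]
    - [0,0,-0.21,14,-6.2,0,1]
    - [0,0,-0.26,17,-7.6,0,1]
    - [0,0,-0.29,18.8,-8.4,0,1]
    - [0,0,-0.298,19.4,-8.6,0,1]

```text
time_s: 8.72
tcp_pos: [0.6206, 0.023, 0.2358]
ee_rot: [[0.27, -0.963, -0.003], [-0.963, -0.27, -0.001], [-0.0, 0.003, -1.0]]
wrist_force: [0.1, 1.3, -2.0]
gripper_width: 0.155
gripper_force: 30.0
```

arm_command:
  deltas:
    - [0,0,0,0,0,0,1]
    - [0,0,0,0,0,0,1]
    - [0,0,0,0,0,0,1]

```text
time_s: 8.97
tcp_pos: [0.62, 0.0271, 0.2369]
ee_rot: [[0.273, -0.962, -0.001], [-0.962, -0.273, 0.0], [-0.0, 0.001, -1.0]]
wrist_force: [-0.4, 0.3, -1.2]
gripper_width: 0.156
gripper_force: 30.0
```

```bash
python3 go.py .6233 .0272 .20 195.86
python3 - <<'E'
from h import *
a=cam('top');b=cam('scene')
g=lambda p,k:cv2.resize(cv2.convertScaleAbs(p,alpha=1.6,beta=10),None,fx=k,fy=k,interpolation=cv2.INTER_CUBIC)
C=np.zeros((600,800,3),np.uint8);A=g(a['pixels'][100:270,180:380],2);B=g(b['pixels'][90:290,260:460],4)[:600]
C[:340,:400]=A
B=g(b['pixels'][90:290,280:480],2);C[:400,400:800]=B
cv2.imwrite('pics/over.png',C)
E
```

```text
rot [ 0.001  0.    -0.   ] cm [ 0.08 -0.33  3.69]
t 8.9667 tcp [0.62   0.0271 0.2369] F [-0.42  0.25 -1.22] w 0.15564364171029285 29.95091997552663 J [ 17.4  21.8  -0.6  -0.  -67.7  -1.5]
```

View pics/over.png

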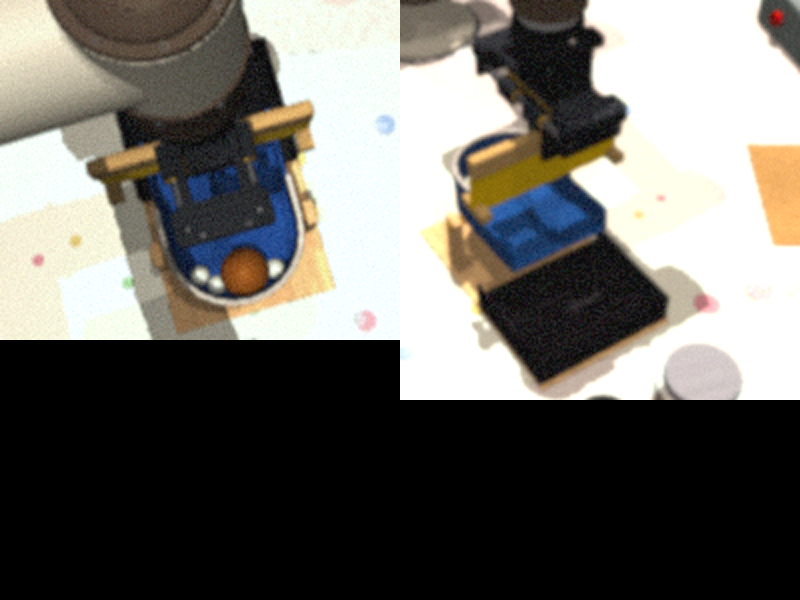

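The card is level, perpendicular to the bowl, grip ends at (92,165) and (312,108) in the left half. Checking its centring numerically.

Run:
```python
from h import *
a=cam('top')
p=ray(a,180+92/2,100+165/2,.251);q=ray(a,180+312/2,100+108/2,.251);m=(p+q)/2
c,s=np.cos(.27676),np.sin(.27676);d=m[:2]-[.5511,.00665]
print(p,q,np.linalg.norm(p-q),'bowlxy',c*d[0]+s*d[1],-s*d[0]+c*d[1])
```

```text
[0.59471832 0.12084179 0.251     ] [ 0.64486534 -0.06519551  0.251     ] 0.19267745193010005 bowlxy 0.07186316945577235 0.0015980299848415425
```

arm_command:
  deltas:
    - [0,0,0,0,-0.2,1,1]
    - [0,0,0,0.1,-0.3,2,1]
    - [0,0,0,0.1,-0.3,3,1]
    - [0,0,0,0.1,-0.3,3.8,1]
    - [0,0,0,0.1,-0.3,4.2,1]
    - [0,0,0,0.1,-0.3,4.4,1]
    - [0,0,0,0.1,-0.3,4.4,1]

```text
time_s: 9.7
tcp_pos: [0.6235, 0.0258, 0.1925]
ee_rot: [[0.272, -0.962, -0.001], [-0.962, -0.272, -0.0], [0.0, 0.001, -1.0]]
wrist_force: [0.3, 0.0, -1.6]
gripper_width: 0.156
gripper_force: 30.0
```

arm_command:
  deltas:
    - [0,0,0,0,0,0.1,1]
    - [0,0,0,0,0,0.2,1]
    - [0,0,0,0,0,0.3,1]
    - [0,0,0,0,0,0.4,1]
    - [0,0,0,0,0,0.5,1]
    - [0,0,0,0,0,0.6,1]
    - [0,0,0,0,0,0.6,1]
    - [0,0,0,0,0,0.6,1]

```text
time_s: 10.37
tcp_pos: [0.6242, 0.026, 0.1881]
ee_rot: [[0.273, -0.962, 0.002], [-0.962, -0.273, 0.0], [0.0, -0.002, -1.0]]
wrist_force: [0.1, 1.6, 0.8]
gripper_width: 0.158
gripper_force: 30.0
```

```bash
python3 go.py .6233 .0272 .189 195.86
```

```text
rot [-0.002 -0.    -0.001] cm [-0.14  0.06 -0.09]
t 10.3667 tcp [0.6242 0.026  0.1881] F [0.09 1.64 0.84] w 0.15765396272696525 29.95287902187556 J [ 17.2  24.3  -4.1   0.  -61.6  -1.4]
```

arm_command:
  deltas:
    - [0,0,0,0,-0.05,0.1,1]
    - [0,0,0,0,-0.1,0.2,1]
    - [0,0,0,0,-0.15,0.3,1]
    - [0,0,0,0,-0.2,0.4,1]
    - [0,0,0,0,-0.23,0.5,1]
    - [0,0,0,0,-0.26,0.6,1]
    - [0,0,0,0,-0.28,0.7,1]
    - [0,0,0,0,-0.3,0.8,1]

```text
time_s: 11.03
tcp_pos: [0.6273, 0.0269, 0.1796]
ee_rot: [[0.273, -0.962, 0.002], [-0.962, -0.273, 0.0], [0.0, -0.002, -1.0]]
wrist_force: [3.0, 0.9, 2.7]
gripper_width: 0.157
gripper_force: 30.0
```

arm_command:
  deltas:
    - [0,0,0,0,-0.02,0.06,1]
    - [0,0,0,0,-0.04,0.12,1]
    - [0,0,0,0,-0.06,0.18,1]
    - [0,0,0,0,-0.08,0.24,1]
    - [0,0,0,0,-0.1,0.3,1]
    - [0,0,0,0,-0.12,0.36,1]
    - [0,0,0,0,-0.14,0.42,1]
    - [0,0,0,0,-0.16,0.5,1]

```text
time_s: 11.7
tcp_pos: [0.6287, 0.0273, 0.1745]
ee_rot: [[0.273, -0.962, 0.001], [-0.962, -0.273, 0.0], [0.0, -0.001, -1.0]]
wrist_force: [3.3, 1.2, 1.8]
gripper_width: 0.16
gripper_force: 30.0
```

arm_command:
  deltas:
    - [0,0,0,0,0,0,1]
    - [0,0,0,0,0,0,1]
    - [0,0,0,0,0,0,1]
    - [0,0,0,0,0,0,1]
    - [0,0,0,0,0,0,1]
    - [0,0,0,0,0,0,1]
    - [0,0,0,0,0,0,1]
    - [0,0,0,0,0,0,1]

```text
time_s: 12.37
tcp_pos: [0.6276, 0.0271, 0.1739]
ee_rot: [[0.272, -0.962, -0.002], [-0.962, -0.272, -0.0], [-0.0, 0.002, -1.0]]
wrist_force: [0.8, 0.8, 0.7]
gripper_width: 0.157
gripper_force: 30.0
```

arm_command:
  deltas:
    - [0,0,0,0,-0.03,0.1,1]
    - [0,0,0,0,-0.06,0.2,1]
    - [0,0,0,0,-0.09,0.3,1]
    - [0,0,0,0,-0.12,0.4,1]
    - [0,0,0,0,-0.14,0.5,1]
    - [0,0,0,0,-0.16,0.6,1]
    - [0,0,0,0,-0.18,0.7,1]
    - [0,0,0,0,-0.2,0.8,1]

```text
time_s: 13.03
tcp_pos: [0.6297, 0.0276, 0.166]
ee_rot: [[0.272, -0.962, -0.001], [-0.962, -0.272, -0.0], [-0.0, 0.001, -1.0]]
wrist_force: [-0.8, 1.3, 1.2]
gripper_width: 0.157
gripper_force: 29.9
```

arm_command:
  deltas:
    - [0,0,0,0,0,0.1,1]
    - [0,0,0,0,-0.02,0.2,1]
    - [0,0,0,0,-0.03,0.3,1]
    - [0,0,0,0,-0.04,0.4,1]
    - [0,0,0,0,-0.05,0.5,1]
    - [0,0,0,0,-0.05,0.6,1]
    - [0,0,0,0,-0.05,0.7,1]
    - [0,0,0,0,-0.05,0.7,1]

```text
time_s: 13.7
tcp_pos: [0.6306, 0.0279, 0.1591]
ee_rot: [[0.273, -0.962, 0.0], [-0.962, -0.273, 0.0], [-0.0, -0.0, -1.0]]
wrist_force: [-0.1, -0.0, 1.3]
gripper_width: 0.157
gripper_force: 30.0
```

arm_command:
  deltas:
    - [0,0,0,0,0,0,1]
    - [0,0,0,0,0,0,1]
    - [0,0,0,0,0,0,1]
    - [0,0,0,0,0,0,1]
    - [0,0,0,0,0,0,1]
    - [0,0,0,0,0,0,1]
    - [0,0,0,0,0,0,1]
    - [0,0,0,0,0,0,1]

```text
time_s: 14.37
tcp_pos: [0.6306, 0.0279, 0.1593]
ee_rot: [[0.273, -0.962, 0.0], [-0.962, -0.273, 0.0], [0.0, -0.0, -1.0]]
wrist_force: [-0.7, 0.2, 0.6]
gripper_width: 0.158
gripper_force: 30.0
```

Run:
```python
from h import *
a=cam('top');b=cam('scene')
g=lambda p,k:cv2.resize(cv2.convertScaleAbs(p,alpha=1.8,beta=15),None,fx=k,fy=k,interpolation=cv2.INTER_CUBIC)
C=np.zeros((600,800,3),np.uint8)
C[:600,:400]=g(a['pixels'][110:260,220:320],4)
C[:600,400:800]=g(b['pixels'][140:290,300:400],4)
cv2.imwrite('pics/tip.png',C)
```

```text
(no output)
```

View pics/tip.png

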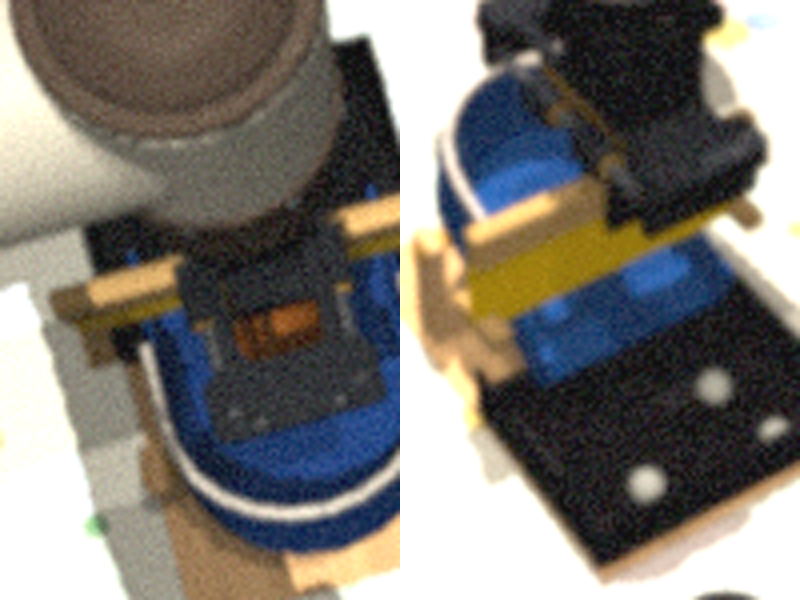

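All three white balls lie in the tray (scene half (713,387), (773,430), (647,484)); the ochre ball sits behind the card. Letting the bowl up slowly.

arm_command:
  deltas:
    - [0,0,0,0,0.02,-0.12,1]
    - [0,0,0,0,0.04,-0.24,1]
    - [0,0,0,0,0.06,-0.36,1]
    - [0,0,0,0,0.08,-0.48,1]
    - [0,0,0,0,0.1,-0.6,1]
    - [0,0,0,0,0.13,-0.72,1]
    - [0,0,0,0,0.16,-0.84,1]
    - [0,0,0,0,0.2,-0.96,1]

```text
time_s: 15.13
tcp_pos: [0.6288, 0.0274, 0.1691]
ee_rot: [[0.273, -0.962, 0.001], [-0.962, -0.273, 0.0], [0.0, -0.001, -1.0]]
wrist_force: [1.2, 1.8, 0.6]
gripper_width: 0.158
gripper_force: 30.0
```

arm_command:
  deltas:
    - [0,0,0,0,0.03,-0.1,1]
    - [0,0,0,0,0.06,-0.2,1]
    - [0,0,0,0,0.09,-0.3,1]
    - [0,0,0,0,0.12,-0.4,1]
    - [0,0,0,0,0.15,-0.5,1]
    - [0,0,0,0,0.18,-0.6,1]
    - [0,0,0,0,0.21,-0.7,1]
    - [0,0,0,0,0.25,-0.8,1]

```text
time_s: 15.8
tcp_pos: [0.6264, 0.0267, 0.1771]
ee_rot: [[0.273, -0.962, 0.001], [-0.962, -0.273, 0.0], [0.0, -0.001, -1.0]]
wrist_force: [1.7, -0.4, 1.2]
gripper_width: 0.157
gripper_force: 30.0
```

arm_command:
  deltas:
    - [0,0,0,0,0.04,-0.1,1]
    - [0,0,0,0,0.08,-0.2,1]
    - [0,0,0,0,0.12,-0.3,1]
    - [0,0,0,0,0.16,-0.4,1]
    - [0,0,0,0,0.2,-0.5,1]
    - [0,0,0,0,0.24,-0.6,1]
    - [0,0,0,0,0.28,-0.7,1]
    - [0,0,0,0,0.3,-0.8,1]

```text
time_s: 16.47
tcp_pos: [0.6229, 0.0257, 0.1848]
ee_rot: [[0.272, -0.962, -0.001], [-0.962, -0.272, -0.0], [-0.0, 0.001, -1.0]]
wrist_force: [1.1, 0.3, -0.1]
gripper_width: 0.16
gripper_force: 30.0
```

arm_command:
  deltas:
    - [0,0,0,0,0.04,-0.1,1]
    - [0,0,0,0,0.04,-0.2,1]
    - [0,0,0,0,0.04,-0.3,1]
    - [0,0,0,0,0.04,-0.4,1]
    - [0,0,0,0,0,-0.6,1]
    - [0,0,0,0,0,-0.8,1]
    - [0,0,0,0,0,-1,1]
    - [0,0,0,0,0,-1,1]

```text
time_s: 17.13
tcp_pos: [0.6236, 0.0259, 0.1954]
ee_rot: [[0.273, -0.962, 0.001], [-0.962, -0.273, 0.0], [0.0, -0.001, -1.0]]
wrist_force: [-0.4, -0.1, -1.4]
gripper_width: 0.159
gripper_force: 30.0
```

```bash
python3 go.py .515 .30 .245 172
python3 - <<'E'
from h import *
a=cam('top');b=cam('scene')
g=lambda p,k:cv2.resize(cv2.convertScaleAbs(p,alpha=1.8,beta=15),None,fx=k,fy=k,interpolation=cv2.INTER_CUBIC)
C=np.zeros((600,800,3),np.uint8)
C[:600,:400]=g(a['pixels'][110:260,220:320],4)
C[:600,400:800]=g(b['pixels'][140:290,300:400],4)
cv2.imwrite('pics/back.png',C)
E
```

```text
rot [-0.001  0.     0.416] cm [-29.33   2.98  -4.97]
t 17.1333 tcp [0.6236 0.0259 0.1954] F [-0.41 -0.14 -1.43] w 0.15946685170776603 29.950711419805884 J [ 17.2  23.9  -3.5   0.  -62.5  -1.4]
```

View pics/back.png

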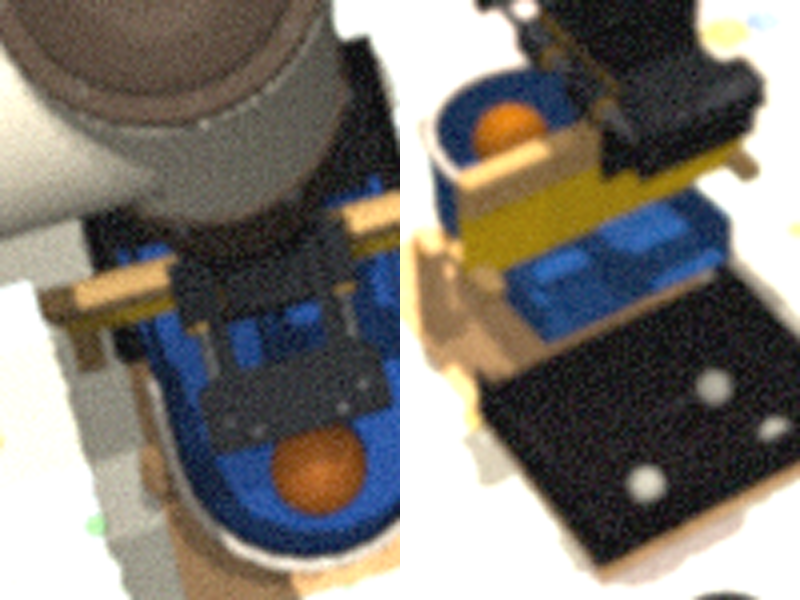

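Bowl is back up, ochre ball at its back, white balls resting in the tray. Lift away and set the card down at about (0.52, 0.235).

arm_command:
  deltas:
    - [0,0,0,0,0,-0.8,1]
    - [0,0,0,0,0,-2,1]
    - [0,0,0,0,0,-3.5,1]
    - [0,0,0,0,0,-5,1]
    - [0,0,0,0,0,-5.5,1]
    - [0,0,0,0,0,-5.5,1]

```text
time_s: 17.73
tcp_pos: [0.6242, 0.026, 0.252]
ee_rot: [[0.273, -0.962, 0.004], [-0.962, -0.273, 0.001], [0.0, -0.004, -1.0]]
wrist_force: [1.0, 0.3, -1.9]
gripper_width: 0.157
gripper_force: 30.0
```

```bash
python3 go.py .52 .235 .25 178
```

```text
rot [-0.004  0.     0.311] cm [-22.95   4.32   0.18]
t 17.7333 tcp [0.6242 0.026  0.252 ] F [ 0.96  0.32 -1.89] w 0.15746871721364472 29.950730712153018 J [ 17.2  21.5   1.2   0.  -69.4  -1.4]
```

arm_command:
  deltas:
    - [0,0,0.02,-1.5,0.3,0,1]
    - [0,0,0.06,-4.5,0.8,0,1]
    - [0,0,0.11,-8,1.5,0,1]
    - [0,0,0.16,-12,2.3,0,1]
    - [0,0,0.22,-16,3,0,1]
    - [0,0,0.27,-19.5,3.7,0,1]
    - [0,0,0.3,-22,4.1,0,1]
    - [0,0,0.31,-22.9,4.3,0,1]

```text
time_s: 18.4
tcp_pos: [0.5176, 0.2372, 0.2489]
ee_rot: [[-0.032, -0.999, -0.002], [-0.999, 0.032, -0.0], [0.0, 0.002, -1.0]]
wrist_force: [-0.4, -0.9, -1.7]
gripper_width: 0.158
gripper_force: 30.0
```

arm_command:
  deltas:
    - [0,0,0,0,0,1,1]
    - [0,0,0,0,0,3.5,1]
    - [0,0,0,0,0,6.5,1]
    - [0,0,0,0,0,9.5,1]
    - [0,0,0,0,0,12.5,1]
    - [0,0,0,0,0,14.5,1]
    - [0,0,0,0,0,15,1]
    - [0,0,0,0,0,15,1]

```text
time_s: 19.07
tcp_pos: [0.5186, 0.2328, 0.0974]
ee_rot: [[-0.035, -0.999, -0.004], [-0.999, 0.035, -0.004], [0.004, 0.004, -1.0]]
wrist_force: [0.3, 0.4, -2.7]
gripper_width: 0.161
gripper_force: 30.0
```

```bash
python3 go.py .52 .235 .067 178
```

```text
rot [ 0.004 -0.004  0.   ] cm [-0.23 -0.15  3.04]
t 19.0667 tcp [0.5186 0.2328 0.0974] F [ 0.34  0.38 -2.71] w 0.16076144282495786 29.95072168763727 J [ 40.5  25.  -18.   -0.  -47.3 -42.5]
```

arm_command:
  deltas:
    - [0,0,0,0,0,0.8,1]
    - [0,0,0,0,0,1.6,1]
    - [0,0,0,0,0,2.2,1]
    - [0,0,0,0,0,2.6,1]
    - [0,0,0,0,0,2.9,1]
    - [0,0,0,0,0,2.9,1]
    - [0,0,0,0,0,2.9,1]

```text
time_s: 19.65
tcp_pos: [0.5197, 0.2345, 0.071]
ee_rot: [[-0.034, -0.999, 0.0], [-0.999, 0.034, 0.0], [-0.0, -0.0, -1.0]]
wrist_force: [-1.2, 0.5, -0.8]
gripper_width: 0.16
gripper_force: 30.0
```

```bash
python3 go.py .52 .235 .067 178
```

```text
rot [-0.     0.     0.001] cm [-0.05 -0.03  0.4 ]
t 19.65 tcp [0.5197 0.2345 0.071 ] F [-1.15  0.51 -0.81] w 0.16015502500110024 29.950808663852513 J [ 40.6  27.  -19.4   0.  -43.6 -42.5]
```

arm_command:
  deltas:
    - [0,0,0,0,0,0.1,1]
    - [0,0,0,0,0,0.2,1]
    - [0,0,0,0,0,0.3,1]
    - [0,0,0,0,0,0.4,1]
    - [0,0,0,0,0,0.45,1]
    - [0,0,0,0,0,0.45,1]

```text
time_s: 20.15
tcp_pos: [0.5198, 0.2345, 0.0671]
ee_rot: [[-0.034, -0.999, 0.001], [-0.999, 0.034, 0.0], [-0.0, -0.001, -1.0]]
wrist_force: [-1.7, -0.3, 4.2]
gripper_width: 0.157
gripper_force: 30.0
```

On the table (+4 N). Opening.

arm_command:
  deltas:
    - [0,0,0,0,0,0,0.5]
    - [0,0,0,0,0,0,0]
    - [0,0,0,0,0,0,-1]
    - [0,0,0,0,0,0,-1]
    - [0,0,0,0,0,0,-1]
    - [0,0,0,0,0,0,-1]
    - [0,0,0,0,0,0,-1]
    - [0,0,0,0,0,0,-1]

```text
time_s: 20.82
tcp_pos: [0.5196, 0.2344, 0.0664]
ee_rot: [[-0.034, -0.999, -0.0], [-0.999, 0.034, -0.0], [0.0, 0.0, -1.0]]
wrist_force: [0.4, 0.1, 0.3]
gripper_width: 0.678
gripper_force: 0.0
```

arm_command:
  deltas:
    - [0,0,0,0,0,0,-1]
    - [0,0,0,0,0,0,-1]
    - [0,0,0,0,0,0,-1]
    - [0,0,0,0,0,-1,-1]
    - [0,0,0,0,0,-3,-1]
    - [0,0,0,0,0,-6,-1]
    - [0,0,0,0,0,-9,-1]
    - [0,0,0,0,0,-12,-1]

```text
time_s: 21.48
tcp_pos: [0.5194, 0.2342, 0.1885]
ee_rot: [[-0.034, -0.999, 0.0], [-0.999, 0.034, -0.0], [0.0, -0.0, -1.0]]
wrist_force: [0.0, -0.5, 0.4]
gripper_width: 0.998
gripper_force: 0.0
```

arm_command:
  deltas:
    - [0,0,0,-2,0,-2,-1]
    - [0,0,0,-5,2,-3,-1]
    - [0,0,0,-8,4,-3,-1]
    - [0,0,0,-11,6,-3,-1]
    - [0,0,0,-14,8,-3,-1]
    - [0,0,0,-17,10,-3,-1]
    - [0,0,0,-19,11,-3,-1]
    - [0,0,0,-19,11,-3,-1]

```text
time_s: 22.15
tcp_pos: [0.4143, 0.4317, 0.2172]
ee_rot: [[-0.029, -1.0, 0.001], [-1.0, 0.029, 0.002], [-0.002, -0.001, -1.0]]
wrist_force: [0.9, 0.2, 1.1]
gripper_width: 1.001
gripper_force: 0.0
```

Run:
```python
from h import *
a=cam('top');b=cam('scene')
g=lambda p,k:cv2.resize(cv2.convertScaleAbs(p,alpha=1.8,beta=15),None,fx=k,fy=k,interpolation=cv2.INTER_CUBIC)
C=np.zeros((600,800,3),np.uint8)
C[:300,:]=g(a['pixels'][110:260,0:400],2)
C[300:,:600]=g(b['pixels'][130:280,290:590],2)
cv2.imwrite('pics/end.png',C);print(sense()['time_s'])
```

```text
22.25
```

View pics/end.png

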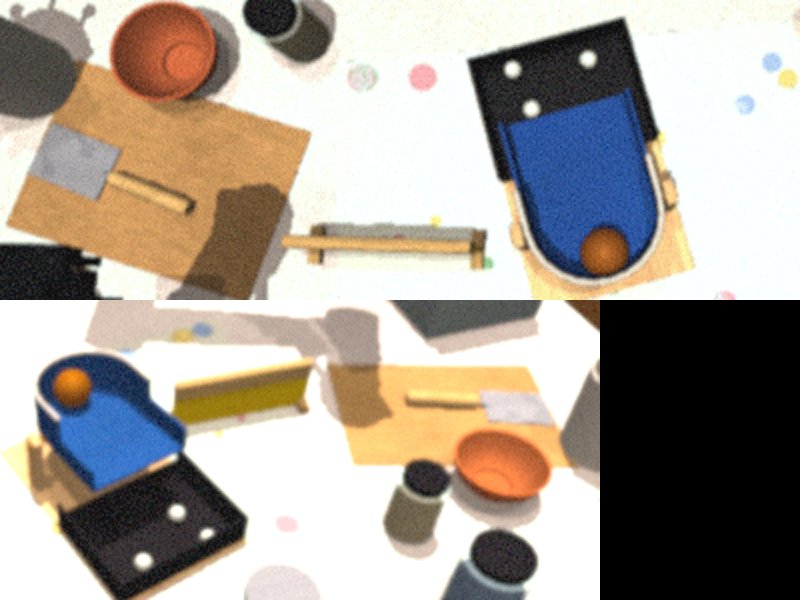

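The view shows the white balls in the tray ((512,69), (588,59), (531,108)), the ochre ball in the raised bowl (603,250), and the card standing clear (285–485, 245).

```bash
python3 -c "
from station import *
print(finish_job())"
```

```text
the job is handed in; nothing more can be done
None
```

The job is handed in (no verdict came back): the last picture showed the three white balls in the tray, the ochre ball in the righted bowl and the card standing clear, though a wrong gripper value made me drop the card once; it landed upright and I picked it up again.

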